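# Pack and lock the field case

### The arm

A 6-joint arm with a two-finger parallel gripper is mounted at the origin on a cart in front of the work surface, level with it; the furniture and walls round the work are solid. World frame = base frame: x ahead of the robot, y to its left, z up, the work surface at z = 0. Lengths are in m, angles in rad, forces in N, time in s.
With the tool pointing down it reaches from about 0.375 to 0.975 m from the base axis. Payload 3.8 kg.
Tool frame: the origin (TCP) lies on the centre line of the jaws, within the pads' length; the fingertips stand 14 mm ahead of it and the grasp point (between the pads) lies 5 mm behind it; z points along the fingers, y is the line along which they close (so a half turn about z gives the same grasp; the last joint's range is limited). The gripper opens to 85 mm and grips with 20 to 120 N. Pads are 22 mm wide; open, the fingers measure 114 mm over their backs; the gripper's body (76 mm by 85 mm) begins 54 mm behind the grasp point. The pads swing forward as they close: fully open they stand 13 mm farther back than shut.
Start: joints at [-1.286, 0.264, 1.604, -0, 1.274, -0.037], TCP at [0.213, -0.64, 0.245] pointing down, gripper open.
Joint ranges: [-2.63, 2.63], [-0.94, 2.18], [0.31, 2.57], [-1.31, 4.45], [0, 2.66], [-2.55, 2.55]. Speed limits (rad/s): [2.57, 2.57, 3.14, 3.14, 3.14, 3.14].

### API

Orientations are given as a rotation vector (axis times angle).
In Python, from workcell import bot, eyes, spot_in gives the robot as it stands.
- The arm moves only by the tool carry_out, never from a script. Its argument "series" is text: rows parted by semicolons, each of 4 numbers parted by spaces: the shift along the world's x, y, z in m, then the turn about the world's z in degrees. In form: tx ty tz roll; .... A call has 1 to 20 rows; each row shifts and turns the commanded pose from where the row before left it; what a row does not reach is not made up. A row lasts 1/8 s, in which the tool goes at most 62.5 mm and 10.7 degrees, less where a joint would pass 70% of its speed; a pose out of reach is approached as far as the arm can. A call is refused whole if a number of a shift passes 0.0625 or a number of a turn 10.7, either way. A call with a gripper value outside its range is refused whole. "jaw" is the gripper command: -1 is shut, 1 is fully open, values between are in proportion, set as the call begins (left out, the last holds). The fingers move at their own pace and stop on an object; "grip_force" is the grip in N (left out, the last holds). Time passes only in rows, so rows that do not move let the fingers close. It gives the time, the measured TCP pose, the force, the opening and the grip force at its end, in the units of the state.
- bot.read_state(): the state, without advancing time (a new reading comes with each control period).
- eyes.read_camera(name): name is "side" or "top" or "wrist"; returns (picture, depth): 480x640x3 uint8, blue, green, red; 480x640 float32, m along the optical axis (not along the pixel's ray), 0 where there is no reading.
- eyes.get_calibration(name): a dict with "K" (3x3 intrinsics, pixels), "position" and "rotation" of the camera in the world; the wrist camera has in their place "T_tool_cam" (4x4, takes a point from camera to tool coordinates, whose origin is the TCP and whose axes are the flange's). Camera axes: x right, y down, z forward; pixel columns grow to the right and rows downward; lengths in m; the calibration is good to about 2 mm. A picture is of the moment at which its call begins: read the wrist's pose just before it. get_calibration takes no time and is no camera call.
- bot.finish_job(): hands the job in; it is judged then, once.
Trained networks look in the newest picture that a camera, given by its name, has taken for a name from the list of things; names that differ only in an ending like _2 or _b are one class to them, and where a whole thing is asked for, a point or a joint stands for the part that bears it (a point fixed in the world has none). Each returns a list of dicts, best first, with "score" (0 to 1); they miss things now and then, are a little off and sometimes report something else, mostly with a low value. They report only what shows in the picture. A call takes as long as a camera call.
- spot_in(camera, target): "rect" ([centre column, centre row, width, height] in pixels, round what is visible of it).
The state is a dict: "time": time; "q": joint angles; "joint_vel": joint speeds; "joint_torque": joint torques, N m; "tool_pos": TCP position; "tcp_rot": TCP orientation; "wrist_force": force on the tool from outside, world axes, zero at the start; "torque": the same for the moment, N m; "width": opening from 0.0 (shut) to 1.0 (fully open); "grip_force": force on a finger pad.
Only numpy, scipy, OpenCV 4.12 (cv2) and the standard library are available. Lean on these libraries where they do the work, as an engineer would, in place of code of your own. Each camera call takes 0.05 s, during which the arm holds its last target. There are 200 camera calls.

### The job

Get the field case ready to go out: the battery pack sits in it the wrong way round, so lift it out, turn it half round and put it fully back with its terminals against the case's brass contacts, and lay whichever of its tools are on the bench (side cutters, tweezers, hex key holder, flux brush) in the tool well. Then set the cover fully down on the case and lock both its studs, pushing each in and turning it a quarter turn clockwise to its stop so that it stays in. Leave the other things on the bench where they are.

Things in the scene. Friction and masses are not known exactly. Their poses are not given: they have to be found in the camera images.
- case: Grey open case fixed on the bench, 164 (x) x 258 (y) x 60 mm high, walls, floor and dividers 4 mm. Origin: centre of underside. From +y to -y: stud chamber (32 mm wide), pack bay (156 x 64), tool well (156 x 110), stud chamber. In the chambers, at (0, +-109 mm), a receptacle plate (z 43 to 49 mm) has a slot 34 mm long in x, 15 wide in y.
- pack_bay (a point): Centre of the floor of the pack bay in the case (57 mm towards the case's +y, 4 mm above its underside); axes as the case's.
- tool_well (a point): Centre of the floor of the tool well in the case (34 mm towards the case's -y, 4 mm above its underside); axes as the case's. The well reaches 78 mm either way in x, 55 mm either way in y and is 56 mm deep.
- case_contacts (a point): The two brass spring contacts on the +x end wall of the pack bay, 20 mm above the case's underside.
- pack: Black battery pack, 150 (x) x 58 (y) x 30 mm, 0.25 to 0.5 kg. Origin: centre of underside. Grey grip fin on top (70 long in x, 12 thick in y, z 30 to 52 mm); grey block (to z 38) with brass terminals at its +x end. Starts in the pack bay (3 mm play) with the terminals at the case's -x end, wrong way round; lift it clear (bay 56 mm deep) to turn it.
- pack_terminals (a point): The terminal end of the pack: middle of its +x end face, 75 mm from its centre, 18 mm above its underside.
- cover: Loose grey cover, 181 (x) x 275 (y) x 22 mm, 0.5 kg: 4 mm plate on an 18 mm skirt that goes outside the case's walls with 2.5 mm play; its lowest 6 mm flare out by 3.5. Origin: centre of its lowest plane. Starts right way up on the bench. Seated, its origin is 42 mm above the case's underside, long sides matching, either way round. Studs at (0, +-109 mm).
- cover_handle (a point): Centre of the cover's handle bar, 50 mm above the cover's origin; the bar is 80 mm long in the cover's y, 12 mm thick in x, 14 mm high, with 21 mm of free space under it between two posts. Behind the work stands a wooden riser: its board (z 140 to 158 mm) comes forward to x = 0.70 at y = 0.13 and 0.76 at y = -0.10, an amplifier on it (to z 290) to x = 0.76: carry the cover well in front.
- turn_a (a joint): Turn of stud a: 0 = open (wing along the cover's x), 1.571 = full quarter turn clockwise seen from above (wing along the cover's y); stops at both ends, 0.03 to 0.1 N m, stays where left. With the cover seated its cross bar lies in the receptacle's slot, so it turns no more than about 0.4 unless pushed in.
- push_a (a joint): How far stud a is pushed in, 0 to 0.010 m. A spring pushes it out (3 N at 0, 9 N at full travel). It has to be about 0.009 or more in to turn; once turned and let go it springs back to about 0.007 and is held there by the receptacle.
- turn_b (a joint): The same for stud b.
- push_b (a joint): The same for stud b.
- stud_a (a point): Stud a (cover's +y end): centre of the top of its black wing grip, on the turning axis. The wing is 44 mm long, 14 mm thick and 28 mm high, its underside 13 mm above the cover's plate when out; below it is a thin stem. The point's x axis runs along the wing. The point goes down with the stud.
- stud_b (a point): Stud b (cover's -y end), the same.
- side_cutters: Side cutters with blue handles, 44 wide x 132 long x 9 mm high, 0.16 kg. Origin: centre of its underside; its y axis runs along its length, x across, z up. May be absent.
- tweezers: Steel tweezers lying on their side, 14 wide x 120 long x 9 mm high, 0.02 kg. Origin: centre of its underside; its y axis runs along its length, x across, z up. May be absent.
- hex_key_set: Folding hex key holder, 21 wide x 85 long x 16 mm high (18 mm wide across the grips, from -8 to +10 mm in x), 0.08 kg. Origin: centre of its underside; its y axis runs along its length, x across, z up. May be absent.
- flux_brush: Small brush with a thin handle, 14 wide x 141 long x 8 mm high. Origin: centre of its underside; its y axis runs along its length, x across, z up. May be absent.
- tape_1: Bystander: roll of black tape, 62 mm across, 19 mm high.
- speaker_driver: Bystander: loose loudspeaker, 70 x 70 x 34 mm.
- capacitor1: Bystander: capacitor standing on end, 21 mm across, 34 mm high.
- heatsink: Bystander: black finned heatsink 30 x 50 x 26 mm.
- solder_spool: Bystander: reel of solder, 55 x 80 x 34 mm.
- transformer: Bystander: small transformer, 99 x 80 x 45 mm.

How it is judged:
By the outcome, as a careful person would: the job done as asked, in the order asked, and still so for the second after the job is handed in, with the robot touching nothing.
Of side_cutters, tweezers, hex_key_set, flux_brush only 2 to 3 are there at a start; the rules pass over those that are not, and their reading is None.
At some moment in a run one of tweezers, hex_key_set may be knocked a few centimetres aside while the robot is not near it.
It also fails if it takes over 210 s, if anything falls off the work surface, if the arm or the gripper's body presses on something with over 40 N, if the wrist force passes 120 N, or if a joint passes its speed limit or range.

## Working session

There is one attempt and no reset: what is moved stays moved. The work goes in short steps, Python scripts to look and compute and a tool call to move; the robot and the scene stay as the last step left them, time stands still between calls to the robot, and variables do not carry over. Pictures are saved under pics/ and viewed, at most 14 in all, crops included, and the job is handed in when it is done.

Besides the shell and the picture viewer there is one more tool, called after "Request:" as a command line: name --argument value ..., lists and objects as JSON in quotes. carry_out: Moves the arm, as the interface text tells. Its arguments: {"type":"object","properties":{"series":{"type":"string"},"jaw":{"type":"number"},"grip_force":{"type":"number"}},"required":["series"]}

```bash
ls; mkdir -p pics; cat > h.py <<'E'
from workcell import bot, eyes, spot_in
import numpy as np, cv2
from scipy.spatial.transform import Rotation as R
def cam(name):
    s=bot.read_state(); img,d=eyes.read_camera(name); c=eyes.get_calibration(name)
    K=np.array(c["K"])
    T=np.eye(4)
    if name=="wrist":
        W=np.eye(4); W[:3,:3]=R.from_rotvec(s["tcp_rot"]).as_matrix(); W[:3,3]=s["tool_pos"]
        T=W@np.array(c["T_tool_cam"])
    else:
        r=np.array(c["rotation"]); 
        T[:3,:3]=r if r.shape==(3,3) else R.from_rotvec(r).as_matrix(); T[:3,3]=c["position"]
    return img,d,K,T
def cloud(d,K,T):
    v,u=np.mgrid[:480,:640]
    p=np.stack([(u-K[0,2])/K[0,0]*d,(v-K[1,2])/K[1,1]*d,d],-1)
    w=p@T[:3,:3].T+T[:3,3]; w[d<=0]=np.nan
    return w
def top_map(w,img,x0,x1,y0,y1,res=0.002):
    # overhead map: rows = x decreasing down, cols = y decreasing right
    pass
E
python3 - <<'E'
from h import *
s=bot.read_state(); print(s)
for n in ["top","side"]:
    img,d,K,T=cam(n); cv2.imwrite(f"pics/{n}0.png",img); print(n,T.round(3).tolist(),K.tolist())
    w=cloud(d,K,T)
    np.savez(f"{n}0.npz",img=img,w=w)
    if n=="side": continue
    for t in ["case","pack","pack_terminals","cover","cover_handle","stud_a","side_cutters","tweezers","hex_key_set","flux_brush","tape_1","speaker_driver","capacitor1","heatsink","solder_spool","transformer"]:
        for o in spot_in(n,t)[:2]:
            r=np.array(o["rect"]); c=int(r[0]),int(r[1])
            print(t,round(o["score"],2),r.round(),w[min(c[1],479),min(c[0],639)].round(3))
E
```

```text
pics
{'time': 0.0, 'q': array([-1.28591349e+00,  2.64775569e-01,  1.60537869e+00,  2.38691407e-06,
        1.27369609e+00, -3.69161271e-02]), 'joint_vel': array([ 0.00118889, -0.00061079, -0.00020232, -0.00082933, -0.00135715,
        0.000834  ]), 'joint_torque': array([-9.63925195e-04, -5.15116310e+01, -3.67314005e+01, -1.70903159e-04,
        1.27776770e-02,  1.69697199e-05]), 'tool_pos': array([ 0.21327628, -0.63968162,  0.24394435]), 'tcp_rot': array([-3.09880297e+00, -5.02942362e-01,  4.34698490e-04]), 'wrist_force': array([ 0.30318374, -0.23110731, -0.36490434]), 'torque': array([0.03984572, 0.04276079, 0.01877052]), 'grip_force': 0.0, 'width': 1.0031686538609448}
top [[-0.008, -0.991, 0.131, 0.428], [-1.0, 0.011, 0.022, 0.016], [-0.023, -0.131, -0.991, 1.142], [0.0, 0.0, 0.0, 1.0]] [[443.2335226477518, 0.0, 327.1294539268429], [0.0, 443.2335226477518, 240.44071960505343], [0.0, 0.0, 1.0]]
case 0.74 [232. 251. 111.  75.] [0.553 0.291 0.003]
pack 0.78 [211. 251.  21.  60.] [0.548 0.329 0.054]
pack 0.16 [235. 254. 112.  74.] [0.545 0.283 0.004]
pack_terminals 0.86 [210. 249.  31
[... 460 characters left out ...]
0.44 [347. 252.  52.  14.] [ 0.547 -0.01   0.008]
tape_1 0.87 [489. 186.  30.  27.] [ 0.721 -0.383 -0.002]
speaker_driver 0.82 [163. 207.  32.  33.] [0.669 0.463 0.031]
capacitor1 0.65 [211. 249.  24.  62.] [0.556 0.332 0.052]
capacitor1 0.4 [198. 299.  11.   7.] [0.43  0.363 0.036]
heatsink 0.77 [422. 164.  17.  15.] [ 0.777 -0.207  0.011]
solder_spool 0.79 [420. 322.  24.  23.] [ 0.371 -0.189  0.002]
transformer 0.61 [456. 169.  33.  36.] [ 0.756 -0.29   0.038]
side [[0.866, -0.296, 0.402, 0.035], [-0.499, -0.544, 0.674, -0.866], [0.019, -0.785, -0.619, 0.889], [0.0, 0.0, 0.0, 1.0]] [[452.7061884292715, 0.0, 322.45862573513267], [0.0, 452.7061884292715, 239.2957727322357], [0.0, 0.0, 1.0]]
```

View pics/top0.png

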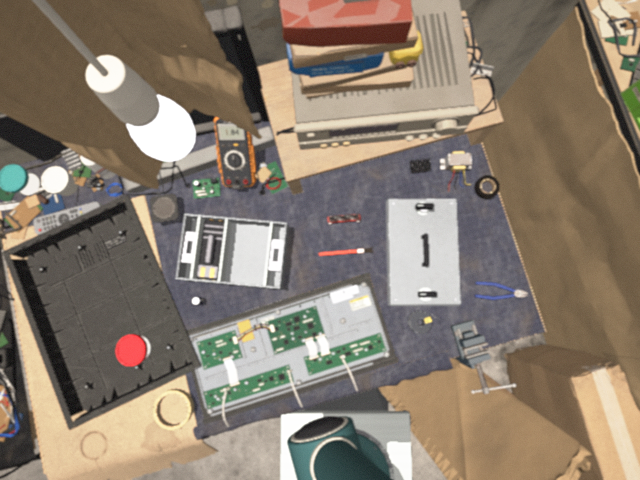

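View pics/side0.png

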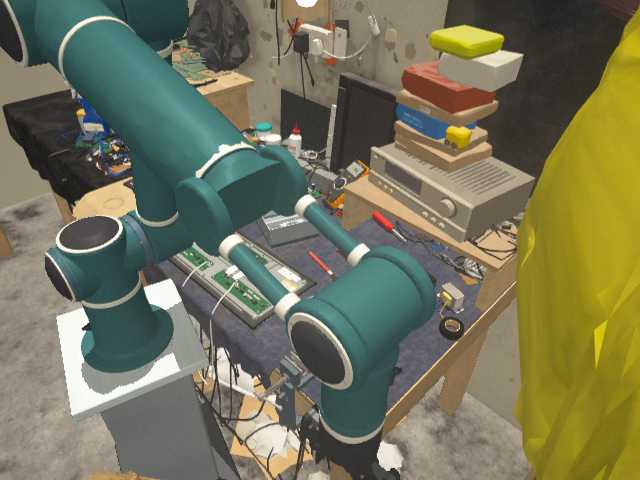

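The top view shows the case at about (235,252), with the pack bay on the left and its brass terminals at the bottom, towards -x. The cover is at (424,251), the hex keys at (344,219), the red brush at (345,252) and the side cutters at (501,291). I see no tweezers. In the side view the arm hides most of the case.

```bash
python3 - <<'E'
from h import *
z=np.load("top0.npz"); img=z["img"]; w=z["w"]
def rect(m,name,big=True):
    m=m.astype(np.uint8)
    n,l,st,c=cv2.connectedComponentsWithStats(m,connectivity=8)
    if big: m=(l==1+np.argmax(st[1:,4]))
    p=w[m>0]; r=cv2.minAreaRect(p[:,:2].astype(np.float32)*1000)
    print(name,(m>0).sum(),np.round(r[0],1),np.round(r[1],1),round(r[2],2),"z",np.percentile(p[:,2],[5,50,95]).round(4)); return m
v,u=np.mgrid[:480,:640]
box=lambda a,b,c,d:(u>a)&(u<b)&(v>c)&(v<d)
Z=w[...,2]
rect(box(165,300,200,300)&(Z>0.052)&(Z<0.066),"case rim",False)
rect(box(165,300,200,300)&(Z>0.045)&(Z<0.07),"case rim b")
rect(box(195,235,210,290)&(Z>0.03)&(Z<0.07),"packbay",False)
rect(box(375,470,190,312)&(Z>0.012)&(Z<0.03),"cover")
rect(box(375,470,190,312)&(Z>0.03)&(Z<0.09)&box(375,470,225,275),"handle")
rect(box(375,470,190,220)&(Z>0.035)&(Z<0.09),"stud+")
rect(box(375,470,280,312)&(Z>0.035)&(Z<0.09),"stud-")
b,g,r=[img[...,i].astype(int) for i in range(3)]
rect(box(310,380,240,262)&(r>g+40),"brush",False)
rect(box(320,370,205,232)&(Z>0.008),"hex")
rect(box(320,370,205,232)&(r>g+25),"hexred",False)
rect(box(465,535,275,310)&((b>r+50)|(Z>0.004)&(Z<.02)),"cutters")
# obstacles
for nm,bx in dict(lamp=(90,200,50,165),chassis=(190,390,285,410),tray=(0,195,205,425),meter=(215,290,115,195),spk=(145,185,190,225),pcb=(190,222,178,198)).items():
    q=w[box(*bx)]; q=q[np.isfinite(q[:,2])]; hi=q[q[:,2]>0.02]; print(nm,np.percentile(hi,[1,50,99],axis=0).round(3).tolist())
for (a,c) in [(207,270),(205,230),(208,245),(200,250),(230,250),(190,250),(188,258),(274,262)]: print((a,c),w[c,a].round(3),img[c,a])
cv2.imwrite("pics/crop1.png",cv2.resize(np.hstack([img[205:295,165:300],img[205:295,310:445]]),None,fx=2.9,fy=4,interpolation=cv2.INTER_CUBIC))
E
```

```text
case rim 1283 [524.6 291.3] [283.1 215.8] 84.2 z [0.0526 0.0581 0.0624]
case rim b 1863 [549.1 276.7] [259.1 164.1] 84.23 z [0.0462 0.0546 0.062 ]
packbay 1916 [552.6 321.3] [174.9 102.6] 0.87 z [0.0313 0.0388 0.0596]
cover 6910 [ 547.7 -203.6] [175.9 268.9] 89.6 z [0.0181 0.0216 0.0251]
handle 177 [ 547.3 -203. ] [12.8 79.9] 89.63 z [0.0431 0.0555 0.0596]
stud+ 141 [ 653.7 -203.8] [44.4 16.5] 89.59 z [0.0386 0.0602 0.0657]
stud- 133 [ 439.1 -202.7] [44.1 22. ] 89.59 z [0.0388 0.0616 0.0659]
brush 195 [547.8  15.6] [13.5 99.6] 4.27 z [-0.0024  0.0062  0.0106]
hex 231 [634.6  -3.2] [19.8 83.8] 3.7 z [0.0098 0.0147 0.0192]
hexred 133 [634.3  -0.8] [21.1 88.4] 2.38 z [nan nan nan]
cutters 340 [ 444.2 -396.4] [131.3  45.3] 89.44 z [0.0043 0.0073 0.0111]
lamp [[0.571, 0.154, 0.048], [0.602, 0.196, 0.734], [0.888, 0.403, 0.821]]
chassis [[0.178, -0.085, 0.02], [0.298, 0.169, 0.022], [0.458, 0.372, 0.058]]
tray [[0.142, 0.371, 0.02], [0.428, 0.655, 0.047], [0.669, 0.857, 0.06]]
meter [[0.624, 0.109, 0.022], [0.785, 0.232, 0.088], [0.903, 0.315, 0.673]]
spk [[0.627, 0.398, 0.025], [0.664, 0.46, 0.032], [0.703, 0.503, 0.057]]
pcb [[0.728, 0.377, 0.02], [0.731, 0.381, 0.022], [0.737, 0.385, 0.023]]
(207, 270) [0.502 0.34  0.044] [220 215 220]
(205, 230) [0.605 0.351 0.034] [141 141 146]
(208, 245) [0.563 0.336 0.055] [200 198 205]
(200, 250) [0.554 0.366 0.024] [73 75 76]
(230, 250) [0.556 0.293 0.004] [123 121 123]
(190, 250) [0.557 0.397 0.006] [142 145 146]
(188, 258) [0.532 0.387 0.051] [254 254 255]
(274, 262) [0.52  0.173 0.046] [255 255 255]
```

View pics/crop1.png

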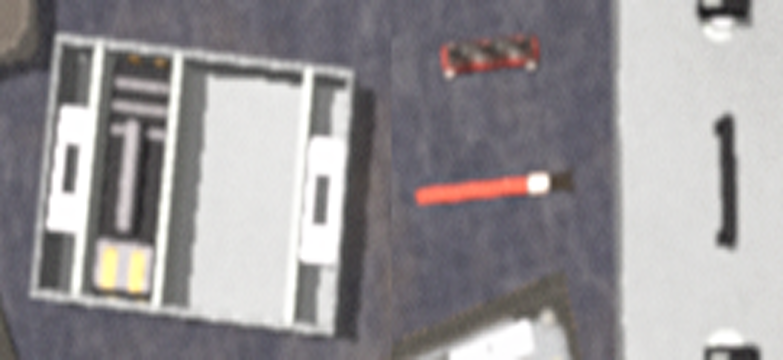

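The crop confirms the terminals are at the case's -x end, and the case is yawed about -5.8°. I'll move above the pack bay.

Request:
carry_out --series "0.03 0.045 0 -1.2;0.03 0.045 0 -1.2;0.03 0.045 0 -1.2;0.02 0.05 0 -1.2;0.02 0.05 0 -1.2;0.02 0.05 0 -1.2;0.015 0.05 0 -1.2;0.015 0.05 0 -1.2;0.015 0.05 0 -1.2;0.015 0.05 0 -1.2;0.015 0.05 0 -1.2;0.015 0.05 0 -1.2;0.015 0.05 0 -1.2;0.015 0.05 0 -1.2;0.015 0.05 0 -1.2;0.015 0.05 0 -1.2;0.011 0.05 0 -1.2;0.01 0.05 0 -1.2;0.005 0.05 0 -1.2;0 0.038 0 -1.2" --jaw -0.4 --grip_force 60

```text
time: 3.4
tool_pos: [0.5396, 0.3348, 0.2453]
tcp_rot: [-3.138, 0.152, -0.001]
wrist_force: [0.2, 0.0, 0.1]
width: 0.302
grip_force: 0.0
```

```bash
cat >> h.py <<'E'
def st():
    s=bot.read_state(); M=R.from_rotvec(s["tcp_rot"]).as_matrix()
    print("t",round(s["time"],2),"pos",s["tool_pos"].round(4),"ya",round(np.degrees(np.arctan2(M[1,1],M[0,1])),2),"tilt",round(-M[2,2],4),"q",s["q"].round(2),"F",s["wrist_force"].round(1),"w",round(s["width"],3),"g",s["grip_force"])
    return s
E
python3 - <<'E'
from h import *
st()
img,d,K,T=cam("wrist"); print(np.array(eyes.get_calibration("wrist")["T_tool_cam"]).round(3).tolist(),K[0,0])
w=cloud(d,K,T); np.savez("w1.npz",img=img,w=w); cv2.imwrite("pics/w1.png",img)
E
```

```text
t 3.4 pos [0.5396 0.3348 0.2453] ya -95.55 tilt 1.0 q [0.52 0.19 1.69 0.   1.26 2.18] F [0.2 0.  0.1] w 0.302 g 0.0
[[-0.001, -0.963, -0.269, 0.067], [1.0, -0.001, -0.0, 0.001], [-0.0, -0.269, 0.963, -0.128], [0.0, 0.0, 0.0, 1.0]] 360.3759642853855
```

View pics/w1.png

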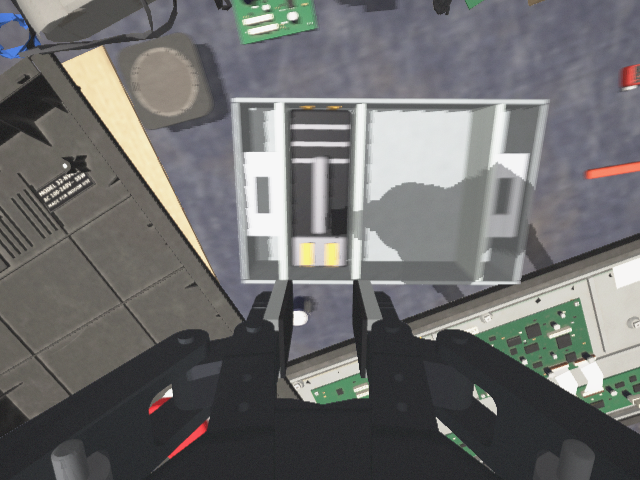

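The wrist view shows the pack in its bay at about (320,190), with its fin at (320,195) and its terminals at (320,253). The brass contacts are at (320,107) and the well is to the right. Next I'll fit the rim and the fin.

```bash
python3 - <<'E'
from h import *
z=np.load("w1.npz"); w=z["w"]
v,u=np.mgrid[:480,:640]
box=lambda a,b,c,d:(u>a)&(u<b)&(v>c)&(v<d)
Z=w[...,2]
def rect(m,name):
    p=w[m]; r=cv2.minAreaRect(p[:,:2].astype(np.float32)*1000)
    print(name,m.sum(),np.round(r[0],1),np.round(r[1],1),round(r[2],2),"z",np.percentile(p[:,2],[5,50,95]).round(4))
rect(box(225,555,92,290)&(Z>0.055)&(Z<0.066),"rim")
rect(box(305,336,150,240)&(Z>0.048)&(Z<0.060),"fin")
rect(box(293,350,235,270)&(Z>0.037)&(Z<0.048),"termblock")
rect(box(240,290,140,250)&(Z>0.043)&(Z<0.054),"plate+")
E
```

```text
rim 8619 [549.5 276. ] [258.5 164.5] 84.13 z [0.0553 0.059  0.0605]
fin 1013 [555.3 332.8] [11.5 69.5] 84.14 z [0.0532 0.0552 0.0566]
termblock 1522 [499.8 339.2] [50.  30.4] 84.53 z [0.0401 0.0418 0.0433]
plate+ 2569 [557.3 382.9] [ 36.5 100.3] 84.18 z [0.0469 0.0486 0.0509]
```

Request:
carry_out --series "0.0157 -0.002 -0.04 -0.3;0 0 -0.05 0;0 0 -0.04 0;0 0 -0.03 0;0 0 -0.02 0;0 0 -0.012 0;0 0 0 0;0 0 0 0"

```text
time: 4.45
tool_pos: [0.5562, 0.3312, 0.0548]
tcp_rot: [-3.136, 0.161, -0.003]
wrist_force: [0.1, 0.5, 0.8]
width: 0.303
grip_force: 0.0
```

```bash
python3 -c "
from h import *
st()"
```

```text
t 4.45 pos [0.5562 0.3312 0.0548] ya -95.86 tilt 1.0 q [0.5  0.38 1.82 0.   0.93 2.17] F [0.1 0.5 0.8] w 0.303 g 0.0
```

Request:
carry_out --series "0 0.0015 -0.0045 0;0 0 0 0"

```text
time: 4.7
tool_pos: [0.5553, 0.3323, 0.0491]
tcp_rot: [-3.137, 0.16, -0.001]
wrist_force: [-0.1, 0.1, 0.6]
width: 0.297
grip_force: 0.0
```

Request:
carry_out --series "0 0 0 0;0 0 0 0;0 0 0 0;0 0 0 0;0 0 0 0" --jaw -1 --grip_force 70

```text
time: 5.32
tool_pos: [0.5555, 0.3328, 0.0492]
tcp_rot: [-3.136, 0.161, -0.001]
wrist_force: [-0.7, 4.1, 2.0]
width: 0.124
grip_force: 70.0
```

Request:
carry_out --series "0 0 0.01 0;0 0 0.03 0;0 0 0.04 0;0 0 0.01 0;0 0 0 0"

```text
time: 5.95
tool_pos: [0.555, 0.3316, 0.1386]
tcp_rot: [3.137, -0.161, -0.0]
wrist_force: [0.1, -0.3, -5.1]
width: 0.124
grip_force: 70.0
```

Request:
carry_out --series "0 0 0 10;0 0 0 10;0 0 0 10;0 0 0 10;0 0 0 10;0 0 0 10;0 0 0 10;0 0 0 10;0 0 0 10;0 0 0 10;0 0 0 10;0 0 0 10;0 0 0 10;0 0 0 10;0 0 0 10;0 0 0 10;0 0 0 10;0 0 0 10"

```text
time: 8.2
tool_pos: [0.5533, 0.3308, 0.1353]
tcp_rot: [-0.152, -3.133, 0.005]
wrist_force: [-0.5, 0.4, -4.7]
width: 0.121
grip_force: 69.9
```

Request:
carry_out --series "0 0 0 0;0 0 0 0"

```text
time: 8.45
tool_pos: [0.5543, 0.3315, 0.1371]
tcp_rot: [-0.165, -3.135, 0.003]
wrist_force: [0.7, 0.3, -5.2]
width: 0.124
grip_force: 69.9
```

```bash
python3 - <<'E'
from h import *
st()
img,d,K,T=cam("wrist"); w=cloud(d,K,T); np.savez("w2.npz",img=img,w=w); cv2.imwrite("pics/w2.png",img)
E
```

```text
t 8.45 pos [0.5543 0.3315 0.1371] ya 83.97 tilt 1.0 q [ 0.5   0.3   1.77 -0.    1.08 -0.96] F [ 0.7  0.3 -5.2] w 0.124 g 69.89487290382385
```

View pics/w2.png

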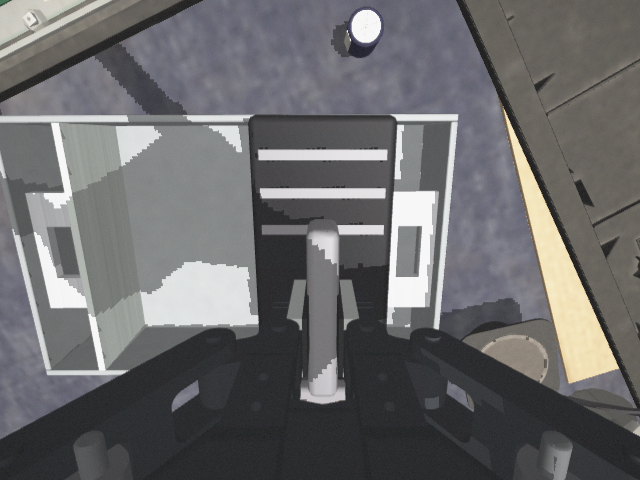

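The pack is held straight and its terminals now face +x, hidden under the gripper. I'll measure where it is held, using its black top.

```bash
python3 - <<'E'
from h import *
z=np.load("w2.npz"); w=z["w"]; v,u=np.mgrid[:480,:640]
Z=w[...,2]; m=(Z>0.112)&(Z<0.13)&(v<300)&(u>235)&(u<410)
a=np.radians(-5.86); ex=np.array([np.cos(a),np.sin(a)]); ey=np.array([-np.sin(a),np.cos(a)])
q=w[m][:,:2]-[0.5553,0.3327]; X=q@ex*1000; Y=q@ey*1000
print(m.sum(),np.median(Z[m]),"x end",np.percentile(X,[0.5,2]),"want -75")
for lo in (-70,-50,-30):
    k=(X>lo)&(X<lo+15); print(lo,np.percentile(Y[k],[0.5,99.5]))
E
```

```text
22632 0.12147427879348537 x end [-77.64012429 -76.62625391] want -75
-70 [-30.16212001  26.69889444]
-50 [-30.28975646  26.706292  ]
-30 [-30.50808464  26.65741545]
```

Request:
carry_out --series "0.0015 0.0014 -0.015 0.1;0 0 -0.015 0;0 0 -0.01 0;0 0 -0.01 0;0 0 -0.01 0;0 0 -0.01 0;0 0 -0.005 0;0 0 0 0"

```text
time: 9.5
tool_pos: [0.5564, 0.3334, 0.0633]
tcp_rot: [-0.158, -3.137, 0.001]
wrist_force: [0.1, 0.3, -4.4]
width: 0.122
grip_force: 70.0
```

Request:
carry_out --series "0 0 -0.005 0;0 0 -0.005 0;0 0 -0.004 0;0 0 0 0;0 0 0 0"

```text
time: 10.12
tool_pos: [0.5567, 0.3336, 0.0498]
tcp_rot: [-0.158, -3.138, 0.0]
wrist_force: [0.3, 0.2, -4.3]
width: 0.121
grip_force: 69.9
```

Request:
carry_out --series "0 0 -0.0015 0;0 0 -0.0015 0;0 0 0 0"

```text
time: 10.5
tool_pos: [0.5569, 0.3336, 0.0492]
tcp_rot: [0.158, 3.138, 0.0]
wrist_force: [-5.3, -3.2, 8.5]
width: 0.122
grip_force: 71.8
```

Request:
carry_out --series "0 0 0 0;0 0 0 0;0 0 0 0;0 0 0 0" --jaw -0.45

```text
time: 11.0
tool_pos: [0.5578, 0.3342, 0.0481]
tcp_rot: [0.158, 3.135, 0.002]
wrist_force: [-0.8, 0.2, 6.3]
width: 0.277
grip_force: 2.8
```

Request:
carry_out --series "0 0 0.03 0;0 0 0.05 0;-0.01 -0.02 0.05 0;-0.02 -0.04 0.02 0;-0.02 -0.02 0 0;0 0 0 0"

```text
time: 11.75
tool_pos: [0.5057, 0.2525, 0.1968]
tcp_rot: [-0.16, -3.137, 0.0]
wrist_force: [0.8, 0.3, -0.6]
width: 0.275
grip_force: 0.0
```

```bash
python3 - <<'E'
from h import *
st()
img,d,K,T=cam("wrist"); w=cloud(d,K,T); np.savez("w3.npz",img=img,w=w); cv2.imwrite("pics/w3.png",img)
E
```

```text
t 11.75 pos [0.5057 0.2525 0.1968] ya 84.17 tilt 1.0 q [ 0.42  0.09  1.9   0.    1.15 -1.05] F [ 0.8  0.3 -0.6] w 0.275 g 0.0
```

View pics/w3.png

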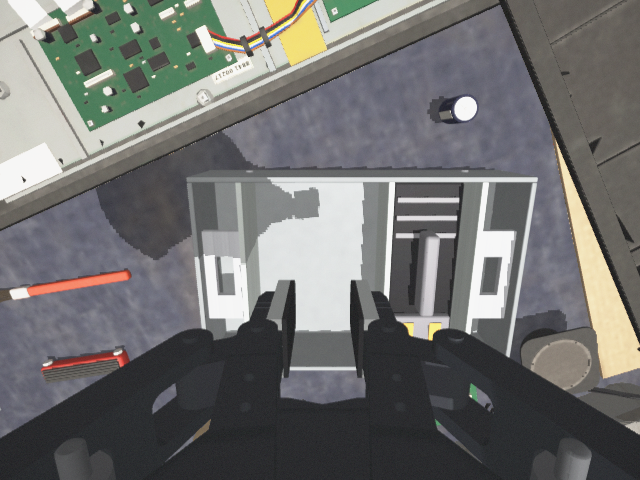

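The pack is back in the bay with its brass terminals at the bottom of this view, at about (420,327), which is the case's +x end. I'll check its height and pose, and find the brush and hex holder.

```bash
python3 - <<'E'
from h import *
z=np.load("w3.npz"); w=z["w"]; img=z["img"]; v,u=np.mgrid[:480,:640]
Z=w[...,2]
a=np.radians(-5.86); ex=np.array([np.cos(a),np.sin(a)]); ey=np.array([-np.sin(a),np.cos(a)])
box=lambda a,b,c,d:(u>a)&(u<b)&(v>c)&(v<d)
def rect(m,name):
    p=w[m]; r=cv2.minAreaRect(p[:,:2].astype(np.float32)*1000)
    print(name,m.sum(),np.round(r[0],1),np.round(r[1],1),round(r[2],2),"z",np.percentile(p[:,2],[5,50,95]).round(4))
rect(box(410,445,225,325)&(Z>0.048)&(Z<0.062),"fin")
rect(box(395,462,190,235)&(Z>0.02)&(Z<0.045),"packtop near -x end")
rect(box(395,445,315,337)&(Z>0.03)&(Z<0.052),"terms")
for y0,x in((250,350),(200,300)): print("floor",w[y0,x])
b,g,r=[img[...,i].astype(int) for i in range(3)]
rect(box(0,140,262,312)&(r>g+50)&np.isfinite(Z),"brush red")
rect(box(0,35,280,305)&np.isfinite(Z)&(Z>0.003),"brush tip")
rect(box(30,140,335,385)&(Z>0.008)&(Z<0.03),"hex")
rect(box(30,140,335,385)&(r>g+40)&np.isfinite(Z),"hexred")
E
```

```text
fin 1320 [553.8 333.2] [12.6 69.1] 84.14 z [0.0502 0.0549 0.0563]
packtop near -x end 2874 [507.6 341. ] [58.9 38.8] 83.9 z [0.0322 0.0336 0.035 ]
terms 763 [605.4 327.5] [42.9 20.7] 83.69 z [0.0402 0.0415 0.0427]
floor [0.54139793 0.27408813 0.00350857]
floor [0.48969921 0.23321536 0.00389496]
brush red 1050 [548.4  11.2] [ 12.5 103.6] 4.12 z [-0.0001  0.0069  0.0083]
brush tip 360 [550.9 -46.9] [11.4 39.9] 6.55 z [0.0037 0.0069 0.0086]
hex 1485 [633.3  -2.7] [20.6 85.4] 3.8 z [0.0095 0.0147 0.0162]
hexred 645 [580.   89.6] [ 46.9 291.1] 30.01 z [0.0037 0.011  0.0141]
```

The pack is fully seated: its top is at z 34 mm, and the fin is where it was before. Next is the flux brush.

Request:
carry_out --series "0.0044 -0.026 0 -8;0.0044 -0.026 0 -8;0.0044 -0.026 0 -8;0.0044 -0.026 0 -8;0.0044 -0.026 -0.01 -8;0.0044 -0.026 -0.02 -8;0.0044 -0.026 -0.02 -8;0.0044 -0.026 -0.02 -8;0.0044 -0.026 -0.02 -8;0.0044 -0.026 -0.02 -8;0 0 -0.03 0;0 0 -0.02 0;0 0 -0.01 0;0 0 0 0;0 0 0 0"

```text
time: 13.68
tool_pos: [0.5517, -0.0062, 0.0275]
tcp_rot: [2.137, 2.302, 0.002]
wrist_force: [0.2, -0.5, -0.6]
width: 0.273
grip_force: 0.0
```

```bash
python3 - <<'E'
from h import *
st()
img,d,K,T=cam("wrist"); w=cloud(d,K,T); np.savez("w4.npz",img=img,w=w); cv2.imwrite("pics/w4.png",img)
v,u=np.mgrid[:480,:640]; b,g,r=[img[...,i].astype(int) for i in range(3)]
m=(r>g+60)&(r>110)&(w[...,1]<0.2)&(np.abs(w[...,0]-.55)<.05)
p=w[m]; rr=cv2.minAreaRect(p[:,:2].astype(np.float32)*1000); print(m.sum(),rr)
E
```

```text
t 13.68 pos [ 0.5517 -0.0062  0.0275] ya 4.26 tilt 1.0 q [-0.06  0.27  2.05  0.    0.83 -0.13] F [ 0.2 -0.5 -0.6] w 0.273 g 0.0
4441 ((569.5330810546875, 14.693309783935547), (53.353790283203125, 99.25428009033203), 4.1958818435668945)
```

View pics/w4.png

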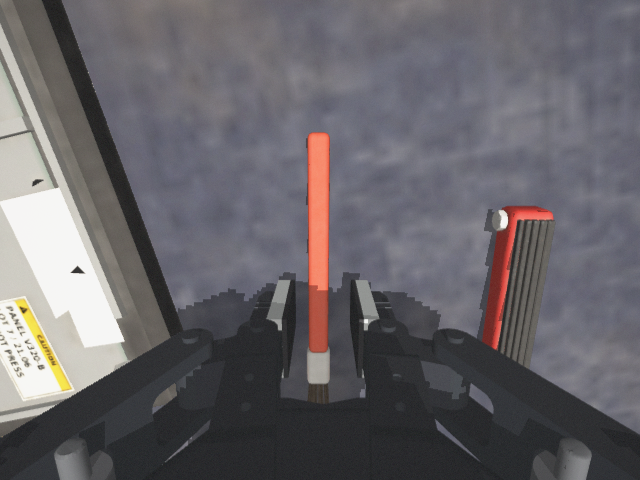

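The red handle lies straight between the fingers, at about (318,300). I'll go down and grip it.

Request:
carry_out --series "-0.001 0 -0.006 0;0 0 -0.005 0;0 0 0 0"

```text
time: 14.1
tool_pos: [0.5491, -0.0064, 0.0153]
tcp_rot: [-2.137, -2.301, 0.001]
wrist_force: [-0.7, -0.3, -0.5]
width: 0.278
grip_force: 0.0
```

Request:
carry_out --series "0 0 0 0;0 0 0 0;0 0 0 0;0 0 0 0;0 0 0 0" --jaw -1 --grip_force 30

```text
time: 14.72
tool_pos: [0.5497, -0.0064, 0.0158]
tcp_rot: [-2.138, -2.302, 0.0]
wrist_force: [0.9, -0.1, 0.5]
width: 0.116
grip_force: 32.5
```

Request:
carry_out --series "0 0 0.03 0;0 0 0.04 0;0 0 0.02 0;0 0 0 0;0 0 0 0"

```text
time: 15.35
tool_pos: [0.5489, -0.0064, 0.1048]
tcp_rot: [-2.137, -2.301, 0.001]
wrist_force: [-0.3, 0.8, -0.3]
width: 0.118
grip_force: 32.5
```

```bash
python3 - <<'E'
from h import *
st()
img,d,K,T=cam("wrist"); w=cloud(d,K,T)
b,g,r=[img[...,i].astype(int) for i in range(3)]
m=(r>g+60)&(r>110); m[:,450:]=0
p=w[m]; p=p[p[:,2]>0.05]; s=bot.read_state(); print(len(p))
if len(p):
  rr=cv2.minAreaRect(p[:,:2].astype(np.float32)*1000); print(rr,np.median(p[:,2])); print("red end y rel tcp",p[:,1].max()-s["tool_pos"][1])
E
```

```text
t 15.35 pos [ 0.5489 -0.0064  0.1048] ya 4.24 tilt 1.0 q [-0.06  0.16  2.01  0.    0.98 -0.13] F [-0.3  0.8 -0.3] w 0.118 g 32.495402097702026
5181
((546.4426879882812, 12.629817962646484), (8.959493637084961, 99.67928314208984), 4.175731658935547) 0.09629904313669285
red end y rel tcp 0.06892835844938792
```

Request:
carry_out --series "0 0.0277 0.005 8;0 0.0277 0 8;0 0.0277 0 8;0 0.0277 0 8;0 0.0277 0 8;0 0.0277 0 8;0 0.0277 0 8;0 0.0277 0 8;0 0.0277 0 8;0 0.0277 0 8;0 0 0 0;0 0 0 0"

```text
time: 16.9
tool_pos: [0.5488, 0.2698, 0.1094]
tcp_rot: [-0.16, -3.135, 0.003]
wrist_force: [0.0, -0.8, 0.1]
width: 0.116
grip_force: 32.5
```

Request:
carry_out --series "0 0.0005 -0.03 0;0 0 -0.03 0;0 0 -0.015 0;0 0 -0.008 0;0 0 -0.004 0;0 0 0 0"

```text
time: 17.65
tool_pos: [0.5492, 0.2702, 0.0271]
tcp_rot: [-0.158, -3.136, 0.002]
wrist_force: [-9.9, -7.3, 18.4]
width: 0.114
grip_force: 45.8
```

Request:
carry_out --series "0 0 0 0;0 0 0 0;0 0 0 0" --jaw -0.62

```text
time: 18.02
tool_pos: [0.5489, 0.2674, 0.0272]
tcp_rot: [-0.157, -3.135, 0.009]
wrist_force: [-11.6, -17.9, 23.1]
width: 0.184
grip_force: 14.6
```

Request:
carry_out --series "0 0 0.03 0;0 0 0.05 0;0 0 0.03 0;0.006 -0.02 0.04 -8;0.008 -0.028 0.02 -8;0.008 -0.028 0 -8;0.008 -0.028 0 -8;0.008 -0.028 0 -8;0.008 -0.028 0 -8;0.008 -0.028 0 -8;0.01 -0.03 0 -8;0.01 -0.03 0 -8;0.01 -0.03 0 -8;0 0 0 0;0 0 0 0" --jaw -0.3

```text
time: 19.9
tool_pos: [0.6338, -0.0068, 0.1944]
tcp_rot: [2.137, 2.302, 0.001]
wrist_force: [0.7, 0.6, 0.3]
width: 0.35
grip_force: 0.0
```

```bash
python3 - <<'E'
from h import *
st()
img,d,K,T=cam("wrist"); w=cloud(d,K,T); np.savez("w5.npz",img=img,w=w); cv2.imwrite("pics/w5.png",img)
print(spot_in("wrist","hex_key_set")[:2])
Z=w[...,2]; m=(Z>.008)&(Z<.03)&(np.abs(w[...,0]-.633)<.05)&(np.abs(w[...,1])<.09)
n,l,stt,c=cv2.connectedComponentsWithStats(m.astype(np.uint8)); m=l==1+np.argmax(stt[1:,4])
p=w[m]; print(cv2.minAreaRect(p[:,:2].astype(np.float32)*1000),np.percentile(p[:,2],95))
E
```

```text
t 19.9 pos [ 0.6338 -0.0068  0.1944] ya 4.27 tilt 1.0 q [-0.05  0.22  1.75  0.    1.17 -0.12] F [0.7 0.6 0.3] w 0.35 g 0.0
[{'rect': [325.2, 210.1, 29.5, 96.9], 'score': 0.75}]
((634.8742065429688, -3.58306884765625), (20.691570281982422, 85.21160125732422), 4.530956268310547) 0.016541827999430252
```

View pics/w5.png

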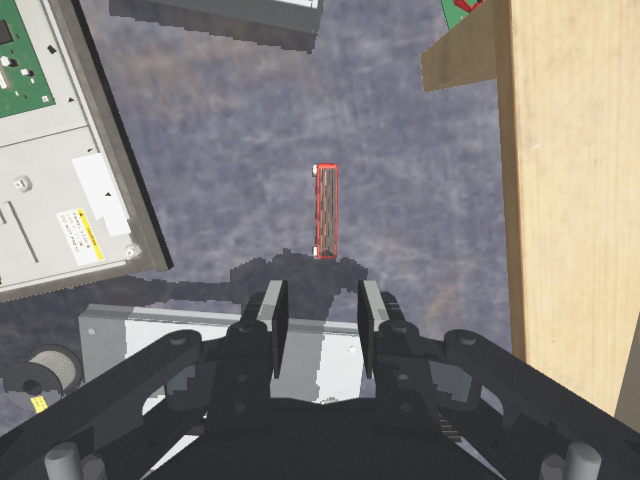

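The hex holder is where it was, at (634.9,-3.6) mm. I'll descend and grip it.

Request:
carry_out --series "0.001 0.003 -0.03 0.2;0 0 -0.05 0;0 0 -0.05 0;0 0 -0.025 0;0 0 -0.012 0;0 0 -0.007 0;0 0 0 0" --jaw -0.15

```text
time: 20.88
tool_pos: [0.6353, -0.0037, 0.0205]
tcp_rot: [2.133, 2.306, 0.001]
wrist_force: [0.3, 0.2, 0.5]
width: 0.429
grip_force: 0.0
```

Request:
carry_out --series "0 0 0 0;0 0 0 0;0 0 0 0;0 0 0 0;0 0 0 0" --jaw -1 --grip_force 40

```text
time: 21.5
tool_pos: [0.6361, -0.004, 0.0215]
tcp_rot: [2.132, 2.304, 0.003]
wrist_force: [1.2, 0.7, 6.2]
width: 0.194
grip_force: 41.3
```

Request:
carry_out --series "0 0 0.03 0;0 0 0.04 0;0 0 0.03 0;0 0 0 0;0 0 0 0"

```text
time: 22.12
tool_pos: [0.6337, -0.004, 0.1186]
tcp_rot: [-2.133, -2.305, 0.002]
wrist_force: [-0.1, -0.2, -1.1]
width: 0.193
grip_force: 40.6
```

Request:
carry_out --series "-0.0087 0.0254 0.01 8;-0.0087 0.0254 0.01 8;-0.0087 0.0254 0 8;-0.0087 0.0254 0 8;-0.0087 0.0254 0 8;-0.0087 0.0254 0 8;-0.0087 0.0254 0 8;-0.0087 0.0254 0 8;-0.0087 0.0254 0 8;-0.0087 0.0254 0 8;0 0 0 0;0 0 0 0"

```text
time: 23.62
tool_pos: [0.5468, 0.2493, 0.1381]
tcp_rot: [-0.154, -3.135, 0.003]
wrist_force: [0.4, 0.1, -1.1]
width: 0.193
grip_force: 40.6
```

```bash
python3 - <<'E'
from h import *
st()
img,d,K,T=cam("wrist"); w=cloud(d,K,T); np.savez("w6.npz",img=img,w=w); cv2.imwrite("pics/w6.png",img)
E
```

```text
t 23.62 pos [0.5468 0.2493 0.1381] ya 84.37 tilt 1.0 q [ 0.39  0.22  1.87 -0.    1.06 -1.09] F [ 0.4  0.1 -1.1] w 0.193 g 40.56800901889801
```

View pics/w6.png

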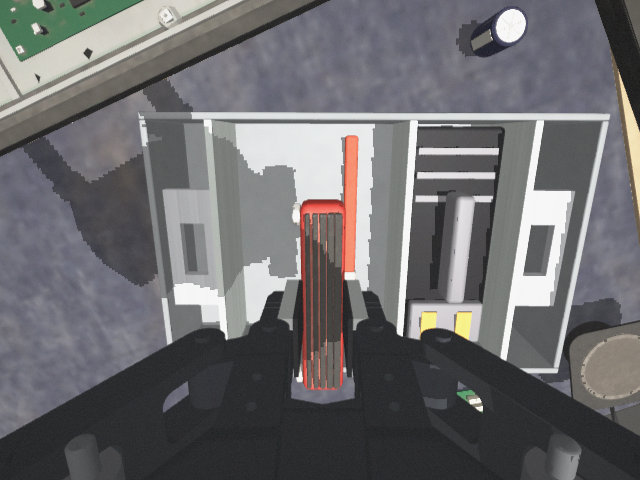

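The brush lies in the well, red end at about (350,200), and the hex holder is held straight. I'll measure the brush's offset.

```bash
python3 - <<'E'
from h import *
z=np.load("w6.npz"); w=z["w"]; a=np.radians(-5.86); ex=np.array([np.cos(a),np.sin(a)]); ey=np.array([-np.sin(a),np.cos(a)])
for c,r in((351,150),(351,200),(351,260),(225,200),(400,200)):
    p=w[r,c]; q=p[:2]-[.5460,.2422]; print((c,r),(q@ex*1000).round(1),(q@ey*1000).round(1),p[2].round(4))
E
```

```text
(351, 150) -60.2 25.7 0.0124
(351, 200) -25.3 26.7 0.0105
(351, 260) 19.9 27.8 0.0108
(225, 200) -30.3 -55.0 0.0419
(400, 200) -30.6 55.1 0.0414
```

Request:
carry_out --series "0 -0.001 -0.04 -0.2;0 0 -0.04 0;0 0 -0.015 0;0 0 -0.008 0;0 0 -0.004 0;0 0 0 0"

```text
time: 24.42
tool_pos: [0.5486, 0.2493, 0.0338]
tcp_rot: [0.158, 3.136, 0.001]
wrist_force: [0.1, -0.0, -1.1]
width: 0.197
grip_force: 40.6
```

Request:
carry_out --series "0 0 0 0;0 0 0 0;0 0 0 0" --jaw -0.4

```text
time: 24.8
tool_pos: [0.548, 0.2492, 0.0333]
tcp_rot: [0.158, 3.137, 0.001]
wrist_force: [0.3, -0.4, -1.0]
width: 0.3
grip_force: 0.0
```

Request:
carry_out --series "0 0 0.04 0;0 0 0.06 0;-0.005 -0.03 0.05 -8;-0.005 -0.055 0.03 -8;-0.005 -0.055 0 -8;-0.005 -0.055 0 -8;-0.005 -0.055 0 -8;-0.005 -0.055 0 -8;-0.005 -0.055 0 -8;-0.005 -0.055 0 -8;-0.005 -0.055 0 -8;-0.005 -0.055 0 -8;-0.01 -0.055 0 -4;-0.01 -0.055 0 0;-0.01 -0.035 0 0;-0.01 0 0 0;0 0 0 0" --jaw 0

```text
time: 26.92
tool_pos: [0.4569, -0.4201, 0.2123]
tcp_rot: [-2.217, -2.224, -0.001]
wrist_force: [-1.0, -0.3, 0.1]
width: 0.502
grip_force: 0.0
```

```bash
python3 - <<'E'
from h import *
st()
img,d,K,T=cam("wrist"); w=cloud(d,K,T); np.savez("w7.npz",img=img,w=w); cv2.imwrite("pics/w7.png",img)
print(spot_in("wrist","side_cutters")[:2])
E
```

```text
t 26.93 pos [ 0.4569 -0.4201  0.2123] ya 0.18 tilt 1.0 q [-0.78  0.19  1.76  0.    1.2  -0.79] F [-1.  -0.3  0.1] w 0.502 g 0.0
[{'rect': [315.4, 181.2, 51.9, 146.6], 'score': 0.8}]
```

View pics/w7.png

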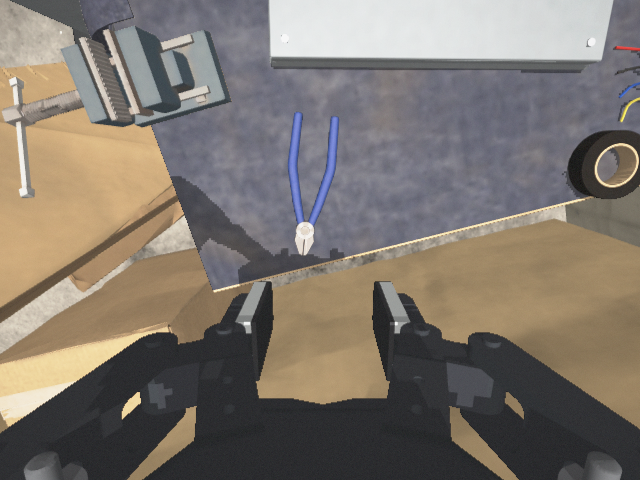

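The cutters lie with their handles towards +y (rows 115–210) and their head at about (305,238). I'll measure the width along their length.

```bash
python3 - <<'E'
from h import *
z=np.load("w7.npz"); w=z["w"]; img=z["img"]; b,g,r=[img[...,i].astype(int) for i in range(3)]
v,u=np.mgrid[:480,:640]; bx=(u>280)&(u<350)&(v>105)&(v<262)
m=bx&np.isfinite(w[...,2])&(((b>r+50))|(w[...,2]>.0045))
p=w[m]; print(cv2.minAreaRect(p[:,:2].astype(np.float32)*1000),np.percentile(p[:,2],[5,50,95]).round(4))
for y in np.arange(-.47,-.32,.01):
    k=p[np.abs(p[:,1]-y)<.003]
    if len(k): print(round(y,3),(k[:,0].min()*1000).round(1),(k[:,0].max()*1000).round(1),np.median(k[:,2]).round(4))
E
```

```text
((443.7453308105469, -398.04046630859375), (130.91452026367188, 43.43941116333008), 85.41548919677734) [0.005  0.0072 0.0088]
-0.46 432.0 441.7 0.007
-0.45 429.2 446.6 0.007
-0.44 430.3 446.7 0.0079
-0.43 430.5 449.5 0.0069
-0.42 428.7 454.2 0.0068
-0.41 427.0 458.0 0.0071
-0.4 426.2 461.7 0.0074
-0.39 424.6 464.4 0.0074
-0.38 424.0 467.0 0.0074
-0.37 424.1 467.9 0.0072
-0.36 426.2 467.7 0.0072
-0.35 427.3 468.5 0.0073
-0.34 429.2 469.3 0.0071
-0.33 430.3 436.5 0.007
```

Request:
carry_out --series "-0.0184 -0.018 -0.03 -5.2;0 0 -0.05 0;0 0 -0.05 0;0 0 -0.03 0;0 0 -0.02 0;0 0 -0.01 0;0 0 0 0;0 0 0 0" --jaw -0.25

```text
time: 28.02
tool_pos: [0.4403, -0.4396, 0.0242]
tcp_rot: [2.313, 2.121, 0.0]
wrist_force: [-0.2, -0.2, 1.0]
width: 0.373
grip_force: 0.0
```

Request:
carry_out --series "-0.0015 0.001 -0.004 0;0 0 -0.003 0;0 0 0 0"

```text
time: 28.4
tool_pos: [0.4375, -0.4375, 0.0154]
tcp_rot: [-2.315, -2.123, 0.0]
wrist_force: [-0.2, -0.8, -0.0]
width: 0.375
grip_force: 0.0
```

Request:
carry_out --series "0 0 0 0;0 0 0 0;0 0 0 0;0 0 0 0;0 0 0 0" --jaw -1 --grip_force 80

```text
time: 29.02
tool_pos: [0.4379, -0.4379, 0.016]
tcp_rot: [2.315, 2.123, -0.0]
wrist_force: [-0.2, 0.3, 4.4]
width: 0.164
grip_force: 77.7
```

Request:
carry_out --series "0 0 0.02 0;0 0 0.04 0;0 0 0.06 0;0 0 0.02 0;0 0 0 0;0 0 0 0"

```text
time: 29.78
tool_pos: [0.4366, -0.4364, 0.1533]
tcp_rot: [-2.313, -2.121, -0.0]
wrist_force: [-0.1, 0.1, -1.7]
width: 0.168
grip_force: 77.6
```

```bash
python3 - <<'E'
from h import *
s=st()
img,d,K,T=cam("wrist"); w=cloud(d,K,T); cv2.imwrite("pics/w8.png",img)
b,g,r=[img[...,i].astype(int) for i in range(3)]
m=(b>r+50)&(w[...,2]>.06); p=w[m]; q=(p-s["tool_pos"])*1000
print(len(p),cv2.minAreaRect(q[:,:2].astype(np.float32)),"far y",np.percentile(q[:,1],[1,99]))
for lo in range(0,110,20):
    k=(q[:,1]>lo)&(q[:,1]<lo+10)
    if k.any(): print(lo,q[k,0].min().round(1),q[k,0].max().round(1),np.median(q[k,2]).round(1))
E
```

```text
t 29.77 pos [ 0.4366 -0.4364  0.1533] ya -4.96 tilt 1.0 q [-0.83  0.23  1.82  0.    1.09 -0.74] F [-0.1  0.1 -1.7] w 0.168 g 77.64138064230792
11363 ((4.41087532043457, 54.8627815246582), (100.3995361328125, 43.75341033935547), 83.55736541748047) far y [  8.88748504 104.16412888]
0 -7.4 9.6 -9.1
20 -13.1 17.8 -8.9
40 -15.9 24.4 -8.8
60 -17.0 27.1 -8.9
80 -13.9 28.0 -9.1
100 -10.9 28.9 -9.3
```

Request:
carry_out --series "0.0113 0.05 0 6.85;0.0113 0.05 0 6.85;0.0113 0.05 0 6.85;0.0113 0.05 0 6.85;0.0113 0.05 0 6.85;0.0113 0.05 0 6.85;0.0113 0.05 0 6.85;0.0113 0.05 0 6.85;0.0113 0.05 0 6.85;0.0113 0.05 0 6.85;0.0113 0.05 0 6.85;0.0113 0.05 0 6.85;0.0113 0.05 0 6.85;0 0 0 0;0 0 0 0;0 0 0 0"

```text
time: 31.82
tool_pos: [0.5838, 0.2109, 0.1543]
tcp_rot: [-0.164, -3.135, 0.002]
wrist_force: [0.3, -0.1, -1.5]
width: 0.162
grip_force: 77.7
```

Request:
carry_out --series "0 0.003 -0.04 0;0 0 -0.04 0;0 0 -0.025 0;0 0 -0.01 0;0 0 -0.007 0;0 0 0 0"

```text
time: 32.58
tool_pos: [0.5852, 0.2151, 0.0342]
tcp_rot: [0.163, 3.137, 0.0]
wrist_force: [0.2, -1.0, -1.3]
width: 0.163
grip_force: 77.8
```

Request:
carry_out --series "0 0 -0.004 0;0 0 -0.003 0;0 0 0 0"

```text
time: 32.95
tool_pos: [0.5863, 0.2157, 0.03]
tcp_rot: [0.161, 3.135, 0.001]
wrist_force: [-3.6, -2.1, 12.2]
width: 0.163
grip_force: 81.3
```

Request:
carry_out --series "0 0 0 0;0 0 0 0;0 0 0 0" --jaw -0.5

```text
time: 33.33
tool_pos: [0.5869, 0.2186, 0.0303]
tcp_rot: [0.163, 3.132, 0.008]
wrist_force: [-3.3, 7.5, 9.0]
width: 0.248
grip_force: 6.1
```

Request:
carry_out --series "0 0 0.04 0;0 0 0.06 0;0.02 0 0.05 0;0.03 0 0.03 0;0.03 0 0 0;0 0 0 0;0 0 0 0"

```text
time: 34.2
tool_pos: [0.6639, 0.2154, 0.2062]
tcp_rot: [-0.162, -3.136, 0.0]
wrist_force: [-0.5, 0.4, -0.9]
width: 0.251
grip_force: 0.0
```

```bash
python3 - <<'E'
from h import *
s=st()
img,d,K,T=cam("wrist"); w=cloud(d,K,T); np.savez("w9.npz",img=img,w=w); cv2.imwrite("pics/w9.png",img)
a=np.radians(-5.86); ex=np.array([np.cos(a),np.sin(a)]); ey=np.array([-np.sin(a),np.cos(a)])
q=w[...,:2]-[.5460,.2422]; X=q@ex*1000; Y=q@ey*1000; k=(abs(X)<77)&(abs(Y)<54)
print("max z in well",np.nanpercentile(w[...,2][k],[50,99,100]))
E
```

```text
t 34.2 pos [0.6639 0.2154 0.2062] ya 84.09 tilt 1.0 q [ 0.28  0.33  1.59  0.    1.22 -1.19] F [-0.5  0.4 -0.9] w 0.251 g 0.0
max z in well [0.00410909 0.02052542 0.02222628]
```

View pics/w9.png

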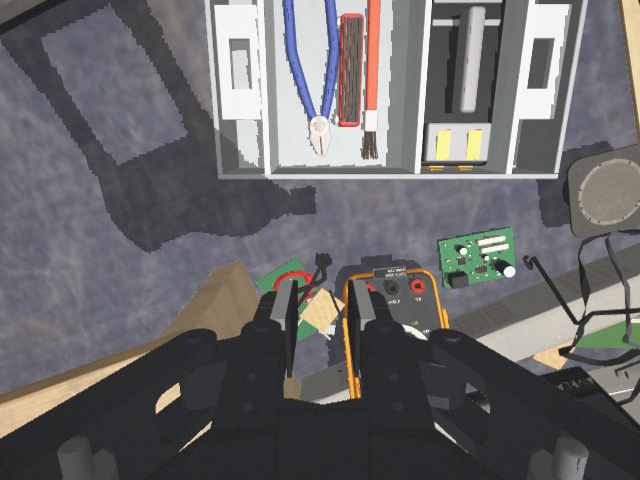

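All three tools lie flat in the well, 22 mm high at most, and the brass terminals face the contacts at about (460,167). I'll measure the gap between the pack and the contacts.

```bash
python3 - <<'E'
from h import *
z=np.load("w9.npz"); w=z["w"]; img=z["img"]; a=np.radians(-5.86); ex=np.array([np.cos(a),np.sin(a)]); ey=np.array([-np.sin(a),np.cos(a)])
q=w[...,:2]-[.5553,.3327]; X=q@ex*1000; Y=q@ey*1000
for c in (445,457,474):
    for r in range(155,180,2): print(c,r,X[r,c].round(1),Y[r,c].round(1),(w[r,c,2]*1000).round(1),img[r,c])
cv2.imwrite("pics/c9.png",cv2.resize(img[110:190,410:510],None,fx=7,fy=7,interpolation=cv2.INTER_CUBIC))
E
```

```text
445 155 65.2 -8.9 41.5 [159 247 247]
445 157 66.8 -8.9 41.8 [158 247 247]
445 159 68.3 -8.7 41.6 [190 239 245]
445 161 70.0 -7.9 39.6 [121 120 120]
445 163 72.1 -5.5 32.9 [73 71 72]
445 165 73.8 -4.9 31.5 [56 54 53]
445 167 77.5 4.1 5.1 [124 125 122]
445 169 77.9 -1.3 21.7 [101 101  97]
445 171 77.9 -7.3 39.8 [100 100  98]
445 173 77.9 -12.9 56.9 [100 101  98]
445 175 79.1 -13.8 60.2 [223 223 220]
445 177 80.6 -13.8 60.4 [225 224 222]
445 179 88.9 7.0 -0.9 [136 130 129]
457 155 65.2 0.5 41.6 [221 219 222]
457 157 66.8 0.8 41.3 [222 221 223]
457 159 68.3 0.8 41.8 [218 216 218]
457 161 70.0 1.4 40.4 [120 116 118]
457 163 72.0 4.2 33.4 [76 71 75]
457 165 73.8 4.8 32.0 [48 52 58]
457 167 76.4 9.6 19.4 [ 64 116 146]
457 169 77.4 6.9 27.2 [ 65 102 124]
457 171 77.9 2.3 40.1 [ 99 100  99]
457 173 78.0 -3.3 55.7 [101 101  98]
457 175 79.3 -4.1 58.2 [221 222 219]
457 177 80.6 -4.5 59.7 [223 224 221]
457 179 88.8 18.0 -0.5 [137 131 131]
474 155 65.2 13.6 42.5 [155 246 247]
474 157 66.8 14.0 42.0 [154 246 247]
474 159 68.4 14.5 41.3 [131 203 228]
474 161 70.0 14.9 40.8 [118 115 115]
474 163 72.1 18.3 33.0 [67 67 68]
474 165 73.8 19.0 31.7 [54 50 52]
474 167 77.6 30.5 4.2 [121 120 118]
474 169 77.9 23.5 21.5 [101 100  99]
474 171 77.8 15.5 41.5 [102 102 100]
474 173 78.0 9.5 56.3 [100 101 100]
474 175 79.2 8.4 59.3 [224 223 220]
474 177 80.7 8.4 59.6 [226 225 223]
474 179 88.8 33.6 -0.2 [141 134 134]
```

View pics/c9.png

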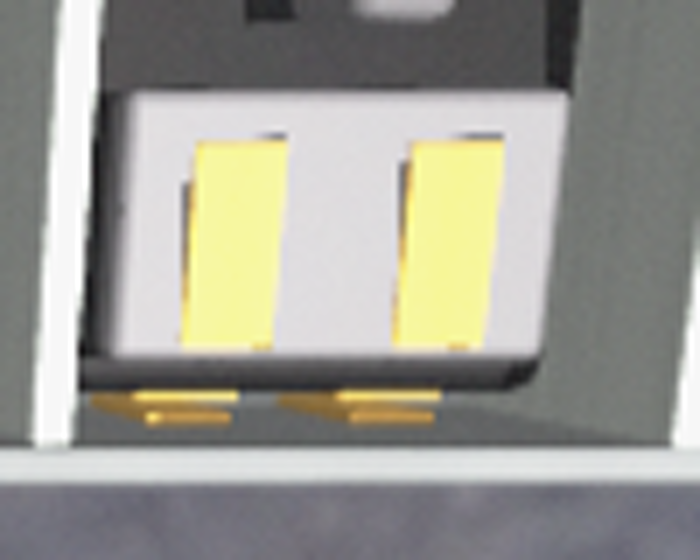

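The contacts reach the pack's end face, so the pack is in place. Now the cover handle, at (0.5475,-0.203).

Request:
carry_out --series "-0.03 -0.03 0 0.5;-0.02 -0.05 0 0.5;-0.015 -0.05 0 0.5;-0.01 -0.05 0 0.5;-0.01 -0.05 0 0.5;-0.01 -0.05 0 0.5;-0.01 -0.05 0 0.5;-0.006 -0.05 0 0.5;-0.005 -0.038 0 1;0 0 -0.04 0.5;0 0 -0.04 0;0 0 -0.02 0;0 0 0 0" --jaw -0.3

```text
time: 35.88
tool_pos: [0.547, -0.2016, 0.1048]
tcp_rot: [-0.011, -3.138, -0.003]
wrist_force: [0.4, 0.7, 1.2]
width: 0.351
grip_force: 0.0
```

```bash
python3 - <<'E'
from h import *
s=st()
img,d,K,T=cam("wrist"); w=cloud(d,K,T); cv2.imwrite("pics/w10.png",img)
v,u=np.mgrid[:480,:640]; Z=w[...,2]
def rect(m,n):
    p=w[m]; print(n,len(p)); 
    if len(p)>20: print(cv2.minAreaRect(p[:,:2].astype(np.float32)*1000),np.median(p[:,2]))
rect((u>270)&(u<370)&(Z>.05)&(Z<.062)&(w[...,0]<.53)&(w[...,0]>.49)&(abs(w[...,1]+.2)<.03),"bar part")
rect((Z>.05)&(Z<.07)&(w[...,0]<.46)&(w[...,0]>.42)&(abs(w[...,1]+.2)<.04),"stud")
E
```

```text
t 35.88 pos [ 0.547  -0.2016  0.1048] ya 89.62 tilt 1.0 q [-0.4   0.22  1.93  0.    0.99 -1.96] F [0.4 0.7 1.2] w 0.351 g 0.0
bar part 1005
((518.635986328125, -204.11988830566406), (11.431173324584961, 22.699565887451172), 89.78651428222656) 0.05572211276854827
stud 3727
((438.91259765625, -203.5613250732422), (43.93452072143555, 13.897843360900879), 89.7750473022461) 0.06188158575398042
```

View pics/w10.png

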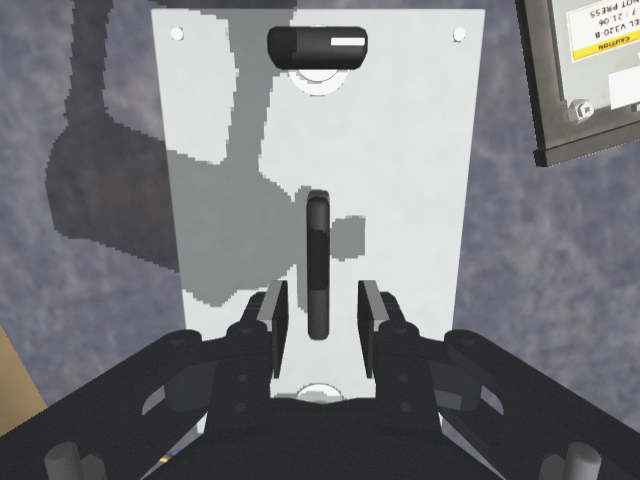

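The handle bar at (318,265) is centred between the fingers, and the stud is at (318,48). I'll go down and grip the bar.

Request:
carry_out --series "0.001 -0.0018 -0.03 0.2;0 0 -0.02 0;0 0 -0.01 0;0 0 0 0;0 0 0 0"

```text
time: 36.55
tool_pos: [0.5504, -0.2047, 0.0475]
tcp_rot: [0.006, 3.14, -0.001]
wrist_force: [0.1, 0.4, 0.3]
width: 0.352
grip_force: 0.0
```

Request:
carry_out --series "0 0 0 0;0 0 0 0;0 0 0 0;0 0 0 0;0 0 0 0" --jaw -1 --grip_force 100

```text
time: 37.17
tool_pos: [0.5505, -0.2047, 0.0479]
tcp_rot: [0.006, 3.14, -0.001]
wrist_force: [-0.1, 0.7, 6.2]
width: 0.121
grip_force: 98.1
```

Request:
carry_out --series "0 0 0.015 0;0 0 0.03 0;-0.01 0 0.035 0;-0.02 0 0.03 0;-0.02 0 0 0;0 0 0 0"

```text
time: 37.92
tool_pos: [0.4979, -0.204, 0.1564]
tcp_rot: [-0.007, -3.14, -0.001]
wrist_force: [-0.0, -0.3, -4.8]
width: 0.113
grip_force: 97.9
```

Request:
carry_out --series "0 0.04 0 -9.6;0 0.045 0 -9.6;0 0.0475 0 -9.6;0 0.0475 0 -9.6;0 0.0475 0 -9.6;0 0.05 0 -9.6;0.005 0.05 0 -9.5;0.01 0.05 0 -9.5;0.01 0.05 0 -9.5;0.01 0.05 0 -9.5;0.01 0 0 0;0.005 0 0 0;0 0 0 0;0 0 0 0"

```text
time: 39.67
tool_pos: [0.5494, 0.2718, 0.1563]
tcp_rot: [-2.332, -2.104, 0.002]
wrist_force: [-1.1, -0.3, -4.7]
width: 0.112
grip_force: 98.4
```

```bash
cat > c.py <<'E'
from h import *
def rect(w,m,n):
    p=w[m]; print(n,len(p)); 
    if len(p)>20: print(cv2.minAreaRect(p[:,:2].astype(np.float32)*1000),np.median(p[:,2]))
a=np.radians(-5.86); ex=np.array([np.cos(a),np.sin(a)]); ey=np.array([-np.sin(a),np.cos(a)])
E
python3 - <<'E'
from c import *
s=st()
img,d,K,T=cam("wrist"); w=cloud(d,K,T); np.savez("w11.npz",img=img,w=w); cv2.imwrite("pics/w11.png",img)
t=s["tool_pos"]; v,u=np.mgrid[:480,:640]; Z=w[...,2]-t[2]+.0477
q=w[...,:2]-t[:2]; X=q@ex; Y=q@ey
rect(w,(Z>.055)&(Z<.072)&(abs(X)<.04)&(Y>.08)&(Y<.14),"stud")
rect(w,(Z>.015)&(Z<.03)&(Y>.03)&(abs(X)<.12),"plate part")
m=(Z>.012)&(Z<.03)&(Y>.03)&(abs(X)<.12)
for lo in (.04,.06,.08,.1,.12):
    k=m&(Y>lo)&(Y<lo+.01); 
    if k.any(): print(lo,X[k].min(),X[k].max())
print("Ymax",np.percentile(Y[m],99.7),"want stud at",np.array([.5495,.276])+.109*ey)
E
```

```text
t 39.67 pos [0.5494 0.2718 0.1563] ya -5.89 tilt 1.0 q [ 0.42  0.22  1.83 -0.    1.09  0.52] F [-1.1 -0.3 -4.7] w 0.112 g 98.38510036468506
stud 1428
((559.33837890625, 375.1581115722656), (2.189737319946289, 41.80195999145508), 84.19735717773438) 0.16727329764275672
plate part 90698
((556.0572509765625, 345.1885681152344), (87.31206512451172, 175.9384002685547), 84.13809967041016) 0.12984592952239482
0.04 -0.08860196933062599 0.08675436745070686
0.06 -0.08814637654571132 0.08697575975619301
0.08 -0.08845845193513509 0.08705038342386025
0.1 -0.08871655689078548 0.08662327327385573
Ymax 0.11659974864778298 want stud at [0.56062869 0.3844304 ]
```

```bash
python3 - <<'E'
from c import *
z=np.load("w11.npz"); w=z["w"]; t=np.array([.5494,.2718,.1563])
Z=w[...,2]-t[2]+.0477; q=w[...,:2]-[.5495,.276]; X=q@ex*1000; Y=q@ey*1000
v,u=np.mgrid[:480,:640]
m=(Z>.045)&(Z<.06)&(abs(X)<7)&(Y>20)&(Y<60)&(v<300)
print("bar end",np.percentile(Y[m],[50,99,99.8]),"X",np.percentile(X[m],[1,99]))
m=(Z>.036)&(abs(X)<25)&(Y>85)
print("stud near",np.percentile(Y[m],[.2,1,5,50,100]),"z",np.percentile(Z[m],[1,50,99]),"rows",v[m].min(),v[m].max(),"X",np.percentile(X[m],[1,99]))
E
```

```text
bar end [29.30146371 37.21458553 37.36382457] X [-6.47280246  5.29776915]
stud near [ 94.23948717  94.56675767  96.12781838  99.21082737 100.80209174] z [0.03675747 0.05014687 0.06095572] rows 0 45 X [-20.47454826  19.65904922]
```

Request:
carry_out --series "0.0008 0.0027 -0.02 0;0 0 -0.015 0;0 0 -0.006 0;0 0 -0.004 0;0 0 -0.003 0;0 0 -0.003 0;0 0 0 0"

```text
time: 40.6
tool_pos: [0.5505, 0.2758, 0.1057]
tcp_rot: [2.331, 2.106, 0.0]
wrist_force: [-0.0, -0.8, -3.8]
width: 0.114
grip_force: 98.2
```

Request:
carry_out --series "0 0 -0.003 0;0 0 -0.003 0;0 0 -0.003 0;0 0 0 0"

```text
time: 41.1
tool_pos: [0.5501, 0.2756, 0.0961]
tcp_rot: [-2.331, -2.106, 0.001]
wrist_force: [-0.5, 0.3, -4.6]
width: 0.117
grip_force: 98.3
```

Request:
carry_out --series "0 0 -0.003 0;0 0 -0.003 0;0 0 -0.002 0;0 0 0 0"

```text
time: 41.6
tool_pos: [0.5506, 0.2758, 0.0899]
tcp_rot: [-2.331, -2.106, 0.0]
wrist_force: [-3.4, -1.9, 5.6]
width: 0.115
grip_force: 99.8
```

Request:
carry_out --series "0 0 0 0;0 0 0 0;0 0 0 0;0 0 0 0" --jaw -0.3

```text
time: 42.1
tool_pos: [0.5506, 0.2758, 0.0886]
tcp_rot: [2.331, 2.106, 0.0]
wrist_force: [0.7, -0.0, 0.4]
width: 0.354
grip_force: 0.0
```

Request:
carry_out --series "0 0 0.03 0;0 0 0.05 0;0 0 0.04 9;0.01 0 0.03 9;0.02 0 0 9;0.02 0 0 9;0.02 0 0 9;0.01 0 0 9;0 0 0 9;0 0 0 9;0 0 0 9;0 0 0 9;0 0 0 0;0 0 0 0"

```text
time: 43.85
tool_pos: [0.6305, 0.2757, 0.2385]
tcp_rot: [-0.163, -3.137, 0.0]
wrist_force: [0.3, 0.9, 0.1]
width: 0.35
grip_force: 0.0
```

```bash
python3 - <<'E'
from c import *
s=st()
img,d,K,T=cam("wrist"); w=cloud(d,K,T); np.savez("w12.npz",img=img,w=w); cv2.imwrite("pics/w12.png",img)
Z=w[...,2]; q=w[...,:2]-[.5495,.276]; X=q@ex*1000; Y=q@ey*1000
for sg in (1,-1): rect(w,(Z>.095)&(Z<.112)&(abs(X)<35)&(abs(Y-sg*109)<20),"stud %d want %s"%(sg,np.array([.5495,.276])+sg*.109*ey))
rect(w,(Z>.085)&(Z<.106)&(abs(X)<12)&(abs(Y)<45),"bar")
m=(Z>.055)&(Z<.07)&(abs(X)<100)&(abs(Y)<145)
rect(w,m,"plate")
for X0,Y0 in((-70,-120),(-70,120),(60,-120),(60,120),(-70,0)):
    k=m&(abs(X-X0)<6)&(abs(Y-Y0)<6); print(X0,Y0,k.sum(),np.median(Z[k]).round(4))
E
```

```text
t 43.85 pos [0.6305 0.2757 0.2385] ya 84.04 tilt 1.0 q [ 0.38  0.29  1.58 -0.    1.27 -1.09] F [0.3 0.9 0.1] w 0.35 g 0.0
stud 1 want [0.56062869 0.3844304 ] 1439
((561.0092163085938, 385.43914794921875), (14.67074203491211, 43.54889678955078), 83.9712905883789) 0.10377116603113845
stud -1 want [0.53837131 0.1675696 ] 1467
((538.3419189453125, 169.80984497070312), (14.1886625289917, 43.717525482177734), 83.5372543334961) 0.10375867935072403
bar 1956
((549.5478515625, 277.2879943847656), (79.6948471069336, 11.760992050170898), 84.01387786865234) 0.09783052271703105
plate 69891
((550.1907958984375, 277.2746887207031), (269.3946228027344, 173.96600341796875), 84.1960220336914) 0.0634912179987478
-70 -120 288 0.0638
-70 120 291 0.0637
60 -120 199 0.0635
60 120 201 0.0635
-70 0 293 0.0636
```

View pics/w12.png

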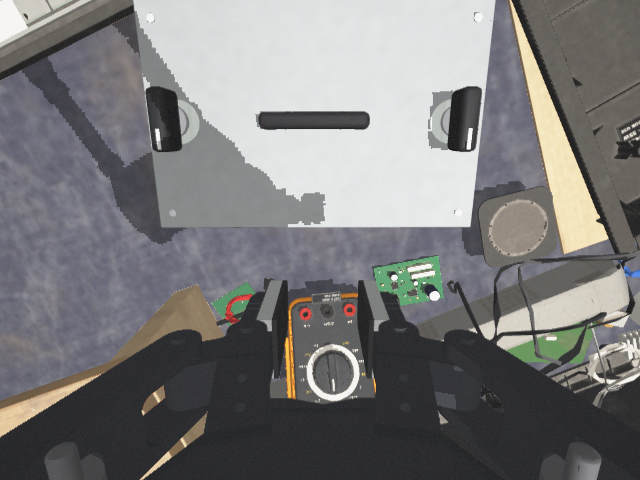

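The cover is seated flat: its plate top is at z 63.6 mm at every point checked, and the yaw matches. The wings are at (164,120) and (464,118), both along the cover's x. Next is stud a, at the +y end.

Request:
carry_out --series "-0.0175 0.0275 0 0;-0.0175 0.0275 0 0;-0.0175 0.0275 -0.02 0;-0.017 0.0273 -0.03 0;0 0 -0.04 0;0 0 -0.03 0;0 0 -0.016 0;0 0 -0.008 0;0 0 0 0;0 0 0 0"

```text
time: 45.15
tool_pos: [0.5621, 0.3861, 0.0963]
tcp_rot: [0.16, 3.135, 0.002]
wrist_force: [0.9, 0.2, -0.4]
width: 0.351
grip_force: 0.0
```

Request:
carry_out --series "-0.001 -0.0005 -0.001 0;0 0 0 0;0 0 0 0;0 0 0 0;0 0 0 0;0 0 0 0" --jaw -1 --grip_force 60

```text
time: 45.9
tool_pos: [0.561, 0.3857, 0.0943]
tcp_rot: [0.159, 3.135, 0.002]
wrist_force: [4.1, 2.7, 3.0]
width: 0.148
grip_force: 62.7
```

Request:
carry_out --series "0 0 -0.004 0;0 0 -0.004 0;0 0 -0.003 0;0 0 0 0;0 0 0 0"

```text
time: 46.52
tool_pos: [0.5611, 0.3857, 0.0855]
tcp_rot: [0.159, 3.135, 0.002]
wrist_force: [-0.3, -0.7, 15.4]
width: 0.149
grip_force: 64.3
```

Request:
carry_out --series "0 0 -0.0015 0;0 0 0 0;0 0 0 -8;0 0 0 -8;0 0 0 -8;0 0 0 -8;0 0 0 -8;0 0 0 -8;0 0 0 -8;0 0 0 -8;0 0 0 -8;0 0 0 -8;0 0 0 -8;0 0 0 -4;0 0 0 0;0 0 0 0"

```text
time: 48.52
tool_pos: [0.5619, 0.3866, 0.0854]
tcp_rot: [2.365, 2.066, 0.008]
wrist_force: [-0.2, 0.7, 18.7]
width: 0.152
grip_force: 65.2
```

```bash
python3 -c "
from h import *
print(st()['torque'])"
```

```text
t 48.52 pos [0.5619 0.3866 0.0854] ya -7.71 tilt 1.0 q [ 0.57  0.4   1.73 -0.    1.    0.7 ] F [-0.2  0.7 18.7] w 0.152 g 65.15061020851135
[0.11882575 0.09729674 0.56014409]
```

Request:
carry_out --series "0 0 0 0;0 0 0 0;0 0 0 0;0 0 0 0" --jaw -0.3

```text
time: 49.02
tool_pos: [0.5591, 0.3844, 0.0798]
tcp_rot: [-2.367, -2.065, 0.004]
wrist_force: [-0.4, -0.1, 0.6]
width: 0.348
grip_force: 0.0
```

Request:
carry_out --series "0 0 0.03 0;0 0 0.05 0;0 0 0.04 10;0.01 -0.01 0.03 10;0.01 -0.02 0 10;0.01 -0.02 0 10;0.01 -0.02 0 10;0.01 -0.02 0 10;0.01 -0.02 0 10;0.009 0 0 10;0 0 0 10;0 0 0 1.9;0 0 0 0;0 0 0 0"

```text
time: 50.78
tool_pos: [0.6288, 0.2752, 0.231]
tcp_rot: [-0.164, -3.137, 0.0]
wrist_force: [-0.3, 0.4, -0.6]
width: 0.347
grip_force: 0.0
```

```bash
cat > chk.py <<'E'
from c import *
s=st()
img,d,K,T=cam("wrist"); w=cloud(d,K,T); cv2.imwrite("pics/chk.png",img)
Z=w[...,2]; q=w[...,:2]-[.5498,.2772]; X=q@ex*1000; Y=q@ey*1000
for sg in (1,-1): rect(w,(Z>.085)&(Z<.112)&(abs(X)<35)&(abs(Y-sg*109)<30),"stud %d"%sg)
m=(Z>.055)&(Z<.07)&(abs(X)<100)&(abs(Y)<145); rect(w,m,"plate")
E
python3 chk.py
```

```text
t 50.77 pos [0.6288 0.2752 0.231 ] ya 84.01 tilt 1.0 q [ 0.38  0.29  1.59  0.    1.26 -1.09] F [-0.3  0.4 -0.6] w 0.347 g 0.0
stud 1 1339
((560.5580444335938, 384.603515625), (43.56650924682617, 13.51693344116211), 83.96255493164062) 0.09695682544980577
stud -1 1909
((538.4956665039062, 169.46270751953125), (14.075153350830078, 43.977378845214844), 84.26518249511719) 0.10334299666832353
plate 73569
((550.8151245117188, 276.7579040527344), (269.3466796875, 173.37200927734375), 84.04918670654297) 0.06350624254041393
```

Stud a is locked: its wing lies along the cover's y and stays 6.8 mm in. Now stud b.

Request:
carry_out --series "-0.0225 -0.0265 0 0.1;-0.0225 -0.0265 0 0;-0.0225 -0.0265 -0.02 0;-0.0225 -0.0265 -0.03 0;0 0 -0.04 0;0 0 -0.03 0;0 0 -0.01 0;0 0 -0.005 0;0 0 0 0;0 0 0 0"

```text
time: 52.08
tool_pos: [0.5401, 0.1694, 0.0975]
tcp_rot: [0.159, 3.135, 0.001]
wrist_force: [1.0, -0.0, 0.3]
width: 0.352
grip_force: 0.0
```

Request:
carry_out --series "-0.0015 0 -0.002 0;0 0 0 0;0 0 0 0;0 0 0 0;0 0 0 0;0 0 0 0" --jaw -1

```text
time: 52.82
tool_pos: [0.5386, 0.1692, 0.0947]
tcp_rot: [0.159, 3.135, 0.001]
wrist_force: [5.2, -1.6, 2.8]
width: 0.147
grip_force: 62.7
```

Request:
carry_out --series "0 0 -0.004 0;0 0 -0.004 0;0 0 -0.0035 0;0 0 -0.001 0;0 0 0 0;0 0 0 0"

```text
time: 53.58
tool_pos: [0.5387, 0.1692, 0.0855]
tcp_rot: [0.159, 3.135, 0.0]
wrist_force: [-3.0, -5.1, 24.6]
width: 0.15
grip_force: 66.0
```

Request:
carry_out --series "0 0 0 -8;0 0 0 -8;0 0 0 -8;0 0 0 -8;0 0 0 -8;0 0 0 -8;0 0 0 -8;0 0 0 -8;0 0 0 -8;0 0 0 -8;0 0 0 -8;0 0 0 -4;0 0 0 0;0 0 0 0"

```text
time: 55.32
tool_pos: [0.5398, 0.1699, 0.0855]
tcp_rot: [2.364, 2.065, 0.007]
wrist_force: [0.2, -1.0, 22.1]
width: 0.152
grip_force: 65.5
```

Request:
carry_out --series "0 0 0 0;0 0 0 0;0 0 0 0;0 0 0 0" --jaw -0.3

```text
time: 55.82
tool_pos: [0.5365, 0.1689, 0.0806]
tcp_rot: [-2.367, -2.064, 0.003]
wrist_force: [-0.3, 0.3, 0.2]
width: 0.35
grip_force: 0.0
```

Request:
carry_out --series "0 0 0.03 0;0 0 0.05 0;0 0 0.04 10;0.01 0.01 0.03 10;0.015 0.02 0 10;0.015 0.02 0 10;0.015 0.02 0 10;0.015 0.02 0 10;0.015 0.016 0 10;0.005 0 0 10;0 0 0 10;0 0 0 1.9;0 0 0 0;0 0 0 0"

```text
time: 57.58
tool_pos: [0.6274, 0.275, 0.2316]
tcp_rot: [-0.165, -3.137, 0.0]
wrist_force: [-0.5, 0.2, 0.1]
width: 0.352
grip_force: 0.0
```

```bash
python3 chk.py
```

```text
t 57.58 pos [0.6274 0.275  0.2316] ya 83.99 tilt 1.0 q [ 0.38  0.29  1.6   0.    1.26 -1.09] F [-0.5  0.2  0.1] w 0.352 g 0.0
stud 1 1336
((560.5252685546875, 384.6035461425781), (43.27632522583008, 13.536773681640625), 83.96987915039062) 0.09699493158500425
stud -1 1352
((538.3955688476562, 169.3769073486328), (43.597816467285156, 13.570232391357422), 84.01631164550781) 0.09692830440873815
plate 74856
((549.83447265625, 276.9347229003906), (269.61181640625, 174.40081787109375), 83.92636108398438) 0.06351305171175883
```

Both studs are locked, each held at about 7 mm in with its wing along the cover's y, and the cover is flat. Handing in.

```bash
python3 -c "
from h import *
print(bot.finish_job())"
```

```text
the job is handed in; nothing more can be done
None
```

The job is handed in at about 58 s: the pack is turned and back in place, the brush, hex key holder and side cutters are in the well (I saw no tweezers on the bench), and the cover is down with both studs locked; I judged the terminal-to-contact touch by eye and did not test it.

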